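# Swing the fourth side of a casting frame shut about its post

## Robot

A 6-joint arm with a two-finger parallel gripper is mounted at the origin on the work surface. World frame = base frame: x ahead of the robot, y to its left, z up, the work surface at z = 0. Lengths are in mm, angles in rad, forces in N, time in s.
With the tool pointing down it reaches from about 325 to 850 mm from the base axis. Payload 4.4 kg.
Tool frame: the origin (TCP) lies at the very end of the fingers, on their centre line; the grasp point (between the pads) lies 19 mm behind it (pinch_z is the distance from the TCP to the grasp point, in mm); z points along the fingers, y is the line along which they close (so a half turn about z gives the same grasp; the last joint's range is limited). The gripper opens to 94 mm and grips with 3 to 60 N. Pads are 16 mm wide; open, the fingers measure 119 mm over their backs; the gripper's body (75 mm by 177 mm) begins 78 mm behind the grasp point.
Start: joints at [-1.31, 0.207, 1.542, -0, 1.393, -0.15], TCP at [229.61, -527.168, 205.447] pointing down, gripper open.
Joint ranges: [-2.73, 2.73], [-0.86, 2.22], [0.23, 2.46], [-1.11, 4.25], [0.08, 2.63], [-2.82, 2.82]. Speed limits (rad/s): [2.79, 2.79, 3.14, 3.14, 3.14, 3.14].

## Interface

Orientations are given as a unit quaternion [w, x, y, z].
In Python, from rig import * gives the robot as it stands. The module is installed in compiled form; this text tells all that it offers.
- The arm moves only by the shell command python3 -m creep 'ROWS' [OPENING] [FORCE]. ROWS is a JSON list of rows, 1 to 12 of them, each of 4 numbers: dx, dy, dz in mm, then a turn about the tool's z in rad; each row is the pose to reach, as a shift and turn from the pose commanded when the command began, along the tool's axes at that moment; what a row does not reach only later rows make up. A row lasts 1/10 s, in which the tool goes at most 50 mm and 0.15 rad, less where a joint would pass 70% of its speed; a pose out of reach is approached as far as the arm can. OPENING is the finger opening in mm, set as the command begins (- or left out keeps the last). The fingers move at their own pace and stop on an object; FORCE is the grip in N (left out, the last holds). Time passes only in rows, so rows that do not move let the fingers close. It prints the time, the measured TCP pose, the force, the opening and the grip force at its end.
- read_state(): the state, without advancing time (a new reading comes with each control period).
- grab_frame(name): name is "side" or "top"; returns a dict with "img" (480x640x3 uint8, red, green, blue), "depth" (480x640 float32, mm along the optical axis (not along the pixel's ray), 0 where there is no reading), "fx", "fy", "cx", "cy" (pixels), "origin" and "attitude" of the camera in the world. Camera axes: x right, y down, z forward; pixel columns grow to the right and rows downward; lengths in mm; the calibration is good to about 2 mm. A picture is of the moment at which its call begins.
- close_job(): hands the job in; it is judged then, once.
Trained networks look in a picture, given as the dict that the camera call returned (one of the last four; its "shot" number tells which), for a name from the list of things; names that differ only in an ending like _2 or _b are one class to them, and where a whole thing is asked for, a point or a joint stands for the part that bears it (a point fixed in the world has none). Each returns a list of dicts, best first, with "confidence" (0 to 1); they miss things now and then, are a little off and sometimes report something else, mostly with a low value. They report only what shows in the picture. A call takes as long as a camera call.
- silhouettes(picture, name): "mask" (480x640 bool, what is visible of it).
- place_of(picture, name): "xyz" ([x, y, z] in mm, in world coordinates, good to about 4 mm: a listed point, or the origin of a listed thing).
The state is a dict: "time_s": time; "qpos": joint angles; "joint_velocities": joint speeds; "tau": joint torques, N m; "tcp_pos": TCP position; "ee_rot": TCP orientation; "contact_force": force on the tool from outside, world axes, zero at the start; "torque": the same for the moment, N m; "opening": finger opening in mm; "finger_force": force on a finger pad.
Only numpy, scipy, OpenCV 4.12 (cv2) and the standard library are available. Lean on these libraries where they do the work, as an engineer would, in place of code of your own. Each camera call takes 0.05 s, during which the arm holds its last target. There are 200 camera calls.

## Task

Close the open side of the casting frame with the loose wooden bar that lies askew in front of it, keeping the bar down on the board: slide its nearer end in behind the steel post so that it bears against the post while the bar is still well open, then swing the bar about the post into line across the ends of the two rails. Bed it on both rails with a steady push of about 10 newtons against the middle of its outer face, held for a second, leaving it flush on both rails with its end up against the stop block, and let go. Work gently (never push it with more than about 12 newtons against the post, the rails or the stop), and leave the little plaster tree, the jar, the offcut and the things around the board as they are.

Things in the scene. Friction and masses are not known exactly. Their poses are not given: they have to be found in the camera images.
- board: Fixed plywood board, 430 (x) x 420 (y) x 12 mm thick; origin at the centre of its underside, on the table. Post, stop and frame stand on its top face. The frame's open side is the board's -x side, roughly towards the robot. The closed bar lies along board y, centre at board y = 0 and x = 8 to 26 mm (12 mm in front of the rail ends), one end on the stop at y = -125.
- runner: Fixed mount of the U-shaped wooden frame: two rails 18 mm wide, 40 mm high, along board x, centred at board y = -89 (by the post) and +94 mm (far), joined at the back, where a steel block clamps it. Origin on the board's top at board (20, 2.5) mm. The frame is clamped so that both rail ends lie 0 to 18 mm behind this origin (to board +x), differing each time, not in the state: feel or look for it.
- post: Fixed upright round steel post, 16 mm diameter, 55 mm high; origin at the centre of its foot, at board (-15.5, -108) mm. The bar's end goes between it and the near rail and reaches 17 mm past its centre. Across the slot from post to the line of the rail ends there are 27.5 to 45.5 mm for the 24 mm bar; with the bar open by 0.3 to 0.5 rad the play is at least 4 mm.
- stop: Fixed wooden stop block 60 x 20 x 40 mm high, origin at the centre of its foot, at board (20, -135) mm; its face at board y = -125 mm is where the bar's end butts.
- bar: Loose wooden bar, 24 mm thick (its x), 250 mm long (its y), 40 mm high, 0.14 to 0.28 kg; origin at the centre of its underside, which lies on the board. At the start its y axis is turned 0.3 to 0.7 rad counter-clockwise from above from the board's y, its -y end some 20 to 80 mm clear of the post. It slides under 1 to 4 N, so part of any push is lost to the board.
- bar_end_a (a point): Centre of the bar's -y end face at mid height (the end that starts nearer the post).
- bar_end_b (a point): Centre of the bar's +y end face at mid height.
- model: Fragile loose white plaster tree, 60 mm foot, 83 mm high, standing inside the frame; leave it alone. Origin at the centre of its foot.
- jar: Loose small glass jar, 40 mm diameter, 50 mm high, on the corner of the board beyond the post; bystander.
- offcut: Loose wood offcut 70 x 30 x 18 mm on the board outside the far rail; bystander.
- tree_big: Loose brown clay tree about 185 mm high on the table to the robot's right; bystander.
- ball: Loose plaster ball, 40 mm diameter, on the table to the robot's right; bystander.
- clay_pack: Loose 1 kg block of clay 170 x 90 x 50 mm in plastic wrap, on the table to the left; bystander.

How it is judged:
By the outcome, as a careful person would: the job done as asked, in the order asked, and still so for the second after the job is handed in, with the robot touching nothing.
It also fails if it takes over 72 s, if anything falls off the work surface, if the arm or the gripper's body presses on something with over 40 N, if the wrist force passes 120 N, or if a joint passes its speed limit or range.

## Working session

There is one attempt and no reset: what is moved stays moved. The work goes in short steps, Python scripts to look and compute and a shell command to move; the robot and the scene stay as the last step left them, time stands still between calls to the robot, and variables do not carry over. Pictures are saved under pics/ and viewed, at most 10 in all, crops included, and the job is handed in when it is done.

```bash
mkdir -p pics; ls
cat > h.py <<'E'
from rig import *
import numpy as np, cv2
from scipy.spatial.transform import Rotation as R
def rot(q): return R.from_quat([q[1],q[2],q[3],q[0]]).as_matrix()
def cloud(f):
    v,u=np.mgrid[0:480,0:640]; d=f["depth"]
    P=np.stack([(u-f["cx"])/f["fx"]*d,(v-f["cy"])/f["fy"]*d,d],-1)
    A=np.array(f["attitude"]); A=rot(A) if A.size==4 else A
    W=P@A.T+np.array(f["origin"]); W[d<=0]=np.nan; return W
E
python3 - <<'E'
from h import *
s=read_state();print({k:np.round(v,3).tolist() for k,v in s.items()})
for c in("top","side"):
    f=grab_frame(c);print(c,f["origin"],f["attitude"],f["fx"]);cv2.imwrite(f"pics/{c}0.png",f["img"][:,:,::-1])
    for n in("board","runner","post","stop","bar","bar_end_a","bar_end_b","model","jar"):
        r=place_of(f,n); print(n,[(np.round(x["xyz"],1).tolist(),round(x["confidence"],2)) for x in r[:2]])
E
```

```text
pics
{'time_s': 0.0, 'qpos': [-1.311, 0.207, 1.543, -0.0, 1.394, -0.151], 'joint_velocities': [0.001, -0.001, 0.0, 0.001, -0.001, 0.001], 'tau': [0.002, -37.087, -28.142, 0.07, 0.036, -0.0], 'tcp_pos': [229.377, -526.381, 204.316], 'ee_rot': [-0.001, 0.979, 0.204, -0.0], 'contact_force': [-0.299, -0.137, 0.141], 'torque': [0.026, -0.011, 0.02], 'finger_force': 0.0, 'opening': 94.4}
top [ 444.5676304    24.20152681 1209.03008768] [ 0.02445804 -0.70210777  0.71049831 -0.04048007] 489.50375044060047
board [([621.3, 57.8, 0.3], 0.86)]
runner []
post [([581.1, -41.9, 8.6], 0.64)]
stop [([607.9, -74.0, 8.7], 0.63), ([455.0, 207.0, 33.7], 0.17)]
bar [([546.9, 127.5, 14.2], 0.73)]
bar_end_a [([455.7, 204.4, 33.6], 0.92), ([652.3, 48.3, 28.1], 0.66)]
bar_end_b [([455.7, 204.4, 33.6], 0.92), ([652.3, 48.3, 28.1], 0.66)]
model [([710.3, 4.7, 12.2], 0.72), ([315.6, -467.0, 1.9], 0.47)]
jar [([424.2, -50.8, 14.7], 0.59)]
side [  276.75297025 -1071.56406176   845.93356798] [-0.45940237  0.88134023 -0.09637716  0.0538544 ] 540.3089613342208
board [([614.1, 56.6, -2.6], 0.85)]
runner [([634.1, 52.3, 10.3], 0.72)]
post [([636.9, 50.7, 9.0], 0.73), ([572.8, -42.3, 12.0], 0.46)]
stop [([606.1, -80.1, 11.2], 0.71), ([650.7, 48.3, 33.2], 0.7)]
bar [([555.6, 130.4, 5.7], 0.84)]
bar_end_a [([454.4, 207.4, 31.1], 0.97), ([650.6, 52.2, 31.9], 0.6)]
bar_end_b [([454.4, 207.4, 31.1], 0.97), ([650.6, 52.2, 31.9], 0.6)]
model [([710.9, 6.7, 13.3], 0.58)]
jar [([426.4, -49.5, 14.9], 0.85), ([761.5, 179.1, 13.0], 0.66)]
```

View pics/top0.png

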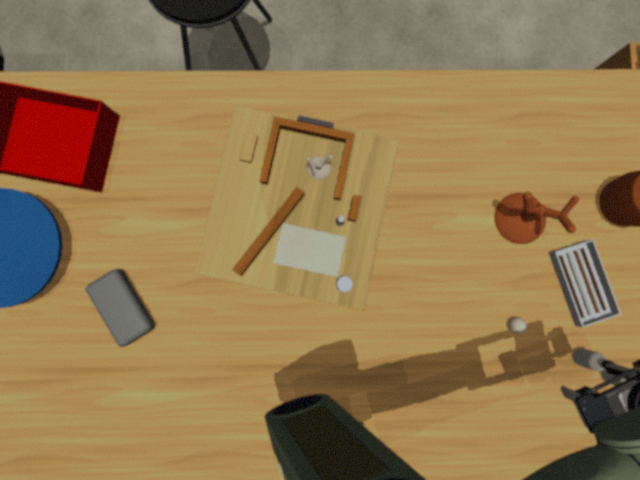

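View pics/side0.png

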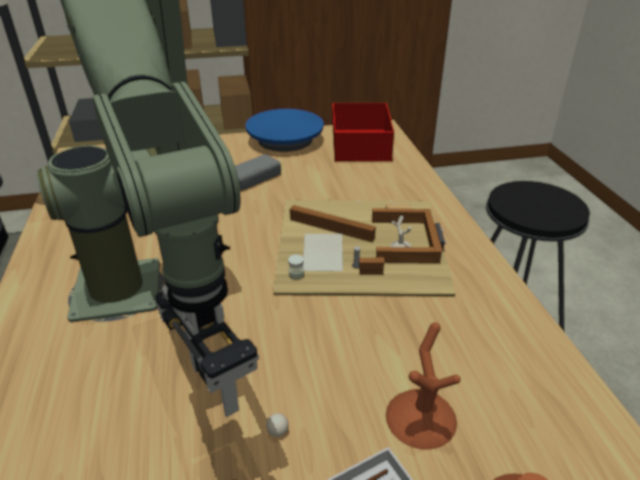

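The top view shows the bar from (299,192) to (239,270), the post at (341,219) and the stop at (354,207). The rail ends are at (265,182) and (339,197). The bar looks turned more than the text says, so I'll measure it.

```bash
cat >> h.py <<'E'
def rect(f,n,zr,hint=None):
    W=cloud(f); m=None
    for s in silhouettes(f,n):
        k=s["mask"]&(W[...,2]>zr[0])&(W[...,2]<zr[1])
        if k.sum()<8: continue
        p=W[k]; 
        if hint is None or np.linalg.norm(np.median(p[:,:2],0)-hint)<60:
            return p,s["confidence"],cv2.minAreaRect(p[:,:2].astype(np.float32))
E
python3 - <<'E'
from h import *
for c in("top","side"):
    f=grab_frame(c)
    for n,zr in(("board",(4,20)),("bar",(46,60)),("runner",(46,60)),("stop",(46,60)),("post",(60,75))):
        r=rect(f,n,zr)
        if r: p,cf,q=r;print(c,n,len(p),round(cf,2),"z",np.median(p[:,2]).round(1),"rect",np.round(q[0],1),np.round(q[1],1),round(q[2],1))
    if c=="top":
        cv2.imwrite("pics/crop.png",cv2.resize(f["img"][90:320,190:410,::-1],None,fx=2.6,fy=2.6,interpolation=cv2.INTER_CUBIC))
E
```

```text
top board 24717 0.68 z 12.9 rect [625.   54.7] [423. 443.] 77.4
top bar 1083 0.93 z 52.8 rect [554.8 125.8] [ 24.5 249.2] 52.0
top runner 1574 0.91 z 52.9 rect [739.4  30.4] [201.  179.3] 77.0
top stop 209 0.52 z 53.1 rect [608.  -80.2] [20.1 59.3] 76.2
top post 37 0.55 z 67.8 rect [ 578.6 -493.1] [29.7 10.3] 53.6
side board 10672 0.75 z 11.7 rect [620.   57.1] [431.1 433.6] 77.1
side bar 572 0.82 z 51.1 rect [554.6 127.5] [ 35.6 251.4] 51.2
side runner 835 0.6 z 51.1 rect [729.9  21.5] [227.4 162. ] 77.1
side stop 149 0.67 z 51.4 rect [607.9 -81.4] [25.3 58.1] 74.3
```

View pics/crop.png

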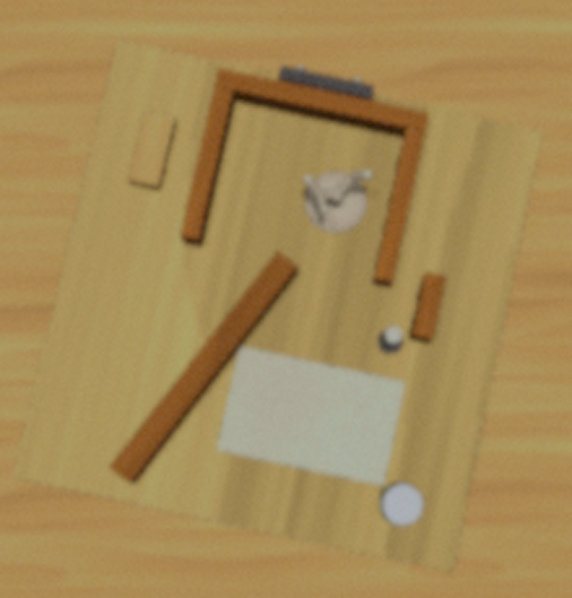

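The text's 0.3–0.7 rad is out: the bar is about 1.13 rad open relative to the board, with end a in the frame's mouth. The plan is to grip the bar at mid-length, turn it to about 0.4 rad on the board, and slide it in behind the post. Then swing, bed and release.

```bash
cat >> h.py <<'E'
B=np.array([618.6,55.6]); YAW=-0.225
def b2w(p,yaw=YAW): c,s=np.cos(yaw),np.sin(yaw); return B+np.array([[c,-s],[s,c]])@np.array(p,float)
def w2b(p): c,s=np.cos(YAW),np.sin(YAW); return np.array([[c,s],[-s,c]])@(np.array(p,float)[:2]-B)
def phi(s): x=rot(s["ee_rot"])[:,0]; return np.arctan2(x[1],x[0])
def tgt(x,y,z,ph,s=None):
    s=s or read_state(); d=rot(s["ee_rot"]).T@(np.array([x,y,z])-s["tcp_pos"])
    t=-((ph-phi(s)+np.pi)%(2*np.pi)-np.pi); print("rows",np.round(d,1),"turn",round(t,3))
def bar(cx,cy,th,z=None):  # bar centre in board frame + opening angle, gripped at centre
    s=read_state(); w=b2w([cx,cy]); tgt(w[0],w[1],s["tcp_pos"][2] if z is None else z,YAW+th+np.pi/2,s)
def st():
    s=read_state(); print("t",round(s["time_s"],2),"board xy",w2b(s["tcp_pos"]).round(1),"z",round(s["tcp_pos"][2],1),"th",round(phi(s)-np.pi/2-YAW,3),"F",np.round(s["contact_force"],1),"Fboard",np.round(w2b(np.array(s["contact_force"][:2])+B),1),"op",round(s["opening"],1),np.round(s["finger_force"],1))
E
python3 - <<'E'
from h import *
tgt(555,126,160,2.479)
f=grab_frame("top");W=cloud(f);p=W[(W[...,2]>57)&(W[...,2]<75)&(abs(W[...,0]-579)<25)&(abs(W[...,1]+46)<25)]
print("post",len(p),p.mean(0),w2b(p.mean(0)))
f=grab_frame("side");W=cloud(f);p=W[(W[...,2]>63)&(W[...,2]<75)&(abs(W[...,0]-579)<25)&(abs(W[...,1]+46)<25)]
print("post",len(p),p.mean(0),w2b(p.mean(0)))
E
```

```text
rows [ 559.1 -468.8   45.5] turn -2.068
post 38 [579.10280049 -46.03423827  67.81433758] [ -15.82639216 -107.88453304]
post 24 [578.91797718 -46.07019894  66.27807865] [ -15.99853378 -107.96082254]
```

```bash
python3 -m creep '[[20,-15,0,-0.1],[60,-50,0,-0.25],[100,-84,0,-0.4],[140,-117,0,-0.55],[180,-151,0,-0.7],[220,-184,0,-0.85],[260,-218,0,-1.0],[300,-251,0,-1.15],[340,-285,0,-1.3],[380,-318,0,-1.45],[420,-352,0,-1.6],[450,-377,0,-1.7]]' 60
python3 -c "
from h import *
st();tgt(555,126.5,130,2.479)"
```

```text
time_s: 2.9
tcp_pos: [486.9, -10.6, 205.9]
ee_rot: [0.001, 0.491, 0.871, 0.0]
contact_force: [0.8, -1.6, 0.3]
opening: 60.1
finger_force: 0.0
t 2.9 board xy [-113.6  -93.9] z 205.9 th 0.77 F [ 0.8 -1.6  0.3] Fboard [ 1.1 -1.3] op 60.1 0.0
rows [ 82.  129.3  75.9] turn -0.363
```

```bash
python3 -m creep '[[20,32,10,-0.1],[41,65,30,-0.2],[62,98,50,-0.3],[82,129,75,-0.363],[82,129,75,-0.363],[82,129,75,-0.363]]' 60
python3 -c "
from h import *
st();tgt(554.7,126.5,17.5,2.479)"
```

```text
time_s: 3.5
tcp_pos: [554.0, 124.4, 129.5]
ee_rot: [-0.001, 0.327, 0.945, -0.001]
contact_force: [0.0, 0.2, 0.3]
opening: 59.9
finger_force: 0.0
t 3.5 board xy [-78.3  52.6] z 129.5 th 1.129 F [0.  0.2 0.3] Fboard [-0.   0.2] op 59.9 0.0
rows [  0.6   2.4 112. ] turn -0.004
```

```bash
python3 -m creep '[[0,2,30,0],[0,2,65,0],[0,2,95,0],[0,2,108,0],[0,2,111.5,0],[0,2,111.5,0],[0,2,111.5,0]]' 60
python3 -m creep '[[0,0,0,0],[0,0,0,0],[0,0,0,0],[0,0,0,0],[0,0,0,0],[0,0,0,0],[0,0,0,0],[0,0,0,0]]' 15 25
python3 -c "
from h import *
st();bar(-78,54,0.4);bar(-57,54,0.4)"
```

```text
time_s: 4.2
tcp_pos: [557.8, 125.3, 21.1]
ee_rot: [0.002, 0.328, 0.945, 0.001]
contact_force: [0.2, -0.3, 0.3]
opening: 59.9
finger_force: 0.0
time_s: 5.0
tcp_pos: [556.0, 125.7, 19.0]
ee_rot: [-0.0, 0.328, 0.945, 0.0]
contact_force: [-0.4, 0.5, 1.0]
opening: 23.8
finger_force: 25.0
t 5.0 board xy [-76.7  54.3] z 19.0 th 1.128 F [-0.4  0.5  1. ] Fboard [-0.5  0.4] op 23.8 25.0
rows [ 1.  -0.9 -0. ] turn 0.728
rows [-18.    8.1  -0. ] turn 0.728
```

```bash
python3 -m creep '[[0,0,0,0.03],[0,0,0,0.08],[0,0,0,0.15],[0,0,0,0.22],[0,0,0,0.29],[0,0,0,0.36],[0,0,0,0.43],[0,0,0,0.5],[0,0,0,0.57],[0,0,0,0.64],[0,0,0,0.7],[0,0,0,0.728]]'
python3 - <<'E'
from h import *
st();bar(-57,54,0.4)
f=grab_frame("top")
for n in ("bar_end_a","bar_end_b","bar"):
  for r in place_of(f,n)[:2]: print(n,np.round(w2b(r["xyz"]),1),r["confidence"])
r=rect(f,"bar",(46,60))
if r: p,cf,q=r;print(len(p),w2b(q[0]),q[1],np.radians(q[2])-YAW)
E
```

```text
time_s: 6.2
tcp_pos: [556.1, 125.5, 19.0]
ee_rot: [0.0, 0.643, 0.766, 0.0]
contact_force: [0.3, -1.4, -0.3]
opening: 23.5
finger_force: 25.0
t 6.2 board xy [-76.6  54.2] z 19.0 th 0.399 F [ 0.3 -1.4 -0.3] Fboard [ 0.6 -1.3] op 23.5 25.0
rows [-7.8 17.9  0. ] turn -0.001
bar_end_a [-25.5 -60.7] 0.58
bar_end_b [-25.5 -60.7] 0.58
367 [-68.18705907  36.24496824] (24.144176483154297, 206.89764404296875) 0.40618222258535874
```

```bash
python3 -m creep '[[-2,5,0,0],[-4,10,0,0],[-6,14,0,0],[-8,18,0,0],[-14,18,0,0],[-22,18,0,0],[-30,18,0,0],[-38,18,0,0],[-46,18,0,0],[-52,18,0,0],[-55,18,0,0],[-55,18,0,0]]'
python3 - <<'E'
from h import *
st();bar(-33.6,-1,0.4);bar(-38.2,-3,.4)
f=grab_frame("top")
for r in place_of(f,"bar_end_a")[:2]: print(np.round(w2b(r["xyz"]),1),r["confidence"])
r=rect(f,"bar",(46,60))
if r: p,cf,q=r;print(len(p),w2b(q[0]),q[1],np.radians(q[2])-YAW)
cv2.imwrite("pics/c2.png",cv2.resize(f["img"][120:300,220:400,::-1],None,fx=3,fy=3))
E
```

```text
time_s: 7.65
tcp_pos: [583.5, 73.4, 19.0]
ee_rot: [0.0, 0.643, 0.766, -0.0]
contact_force: [0.6, -0.5, 2.6]
opening: 23.7
finger_force: 25.0
t 7.65 board xy [-38.2   9.6] z 19.0 th 0.4 F [ 0.6 -0.5  2.6] Fboard [ 0.7 -0.3] op 23.7 25.0
rows [-11.5   0.1   0. ] turn -0.0
rows [-11.6  -4.9   0. ] turn -0.0
[-86. 130.] 0.94
[   8.  -101.7] 0.64
345 [-38.16983516  11.40377082] (24.2774600982666, 245.8479766845703) 0.399806082303491
```

View pics/c2.png

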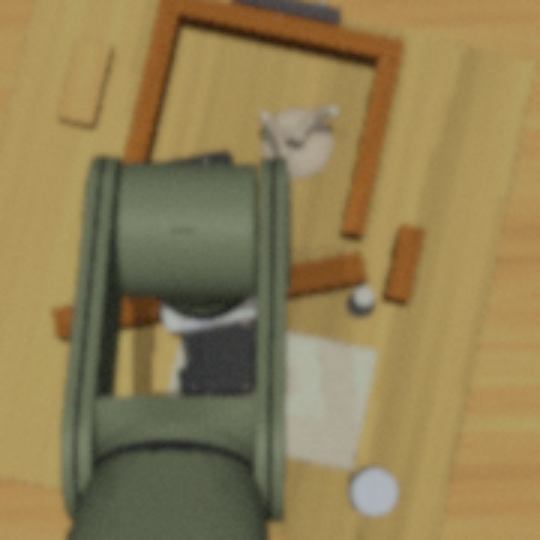

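The picture shows the bar at 0.40 rad with end a just entering between the post (360,297) and the near rail end (355,235). Next I slide it on, then bring it onto the post.

```bash
python3 -m creep '[[-4,0,0,0],[-8,0,0,0],[-11,0,0,0],[-13,0,0,0],[-13,-1,0,0],[-13,-2,0,0],[-13,-3,0,0],[-13,-3,0,0]]'
python3 -c "
from h import *
st();bar(-38.2,-3,.4)"
python3 -m creep '[[0,-0.5,0,0],[0,-1,0,0],[0,-1,0,0]]'
python3 -c "
from h import *
st()"
```

```text
time_s: 8.6
tcp_pos: [582.8, 60.7, 19.0]
ee_rot: [0.0, 0.643, 0.766, -0.0]
contact_force: [0.8, -0.0, 1.7]
opening: 23.9
finger_force: 25.0
t 8.6 board xy [-36.1  -3. ] z 19.0 th 0.4 F [ 0.8 -0.   1.7] Fboard [0.8 0.2] op 23.9 25.0
rows [ 0.9 -1.9 -0. ] turn -0.0
time_s: 8.9
tcp_pos: [581.6, 60.8, 19.0]
ee_rot: [0.0, 0.643, 0.766, -0.0]
contact_force: [1.3, 0.1, 1.2]
opening: 23.7
finger_force: 25.0
t 8.9 board xy [-37.3  -3.1] z 19.0 th 0.4 F [1.3 0.1 1.2] Fboard [1.2 0.4] op 23.7 25.0
```

```bash
for i in 1; do python3 -m creep '[[0,-0.5,0,0],[0,-0.5,0,0]]'; python3 -c "
from h import *
st()"; done; python3 -m creep '[[0,-0.5,0,0],[0,-0.5,0,0]]'; python3 -c "
from h import *
st()"
```

```text
time_s: 9.1
tcp_pos: [581.1, 60.9, 19.0]
ee_rot: [0.0, 0.643, 0.766, -0.0]
contact_force: [2.6, -0.7, 1.3]
opening: 23.6
finger_force: 25.0
t 9.1 board xy [-37.8  -3.2] z 19.0 th 0.4 F [ 2.6 -0.7  1.3] Fboard [ 2.7 -0.1] op 23.6 25.0
time_s: 9.3
tcp_pos: [580.6, 60.9, 19.0]
ee_rot: [0.0, 0.643, 0.766, 0.0]
contact_force: [1.9, 0.2, 1.8]
opening: 23.9
finger_force: 25.0
t 9.3 board xy [-38.3  -3.3] z 19.0 th 0.4 F [1.9 0.2 1.8] Fboard [1.9 0.6] op 23.9 25.0
```

```bash
cat >> h.py <<'E'
_st=st
def st(): _st(); print("   Tz",np.round(read_state()["torque"],2))
E
python3 -m creep '[[0,-0.5,0,0],[0,-0.5,0,0]]'|sed -n 4p; python3 -c "
from h import *
st()"; python3 -m creep '[[0,-0.5,0,0],[0,-0.5,0,0]]'|sed -n 4p; python3 -c "
from h import *
st()"
```

```text
contact_force: [2.0, 0.6, 1.5]
t 9.5 board xy [-38.7  -3.5] z 19.0 th 0.4 F [2.  0.6 1.5] Fboard [1.8 1. ] op 23.7 25.0
   Tz [ 0.   -0.45 -0.01]
contact_force: [1.7, 0.5, 1.7]
t 9.7 board xy [-39.1  -3.6] z 19.0 th 0.4 F [1.7 0.5 1.7] Fboard [1.6 0.9] op 24.0 25.0
   Tz [ 0.05 -0.54  0.05]
```

```bash
python3 -m creep '[[0,-0.5,0,0],[0,-0.5,0,0]]'|sed -n 4p; python3 -c "
from h import *
st()"; python3 -m creep '[[0,-0.5,0,0],[0,-0.5,0,0]]'|sed -n 4p; python3 -c "
from h import *
st()"
```

```text
contact_force: [2.9, 1.2, 0.3]
t 9.9 board xy [-39.3  -3.7] z 19.0 th 0.4 F [2.9 1.2 0.3] Fboard [2.5 1.8] op 23.8 25.0
   Tz [ 0.16 -0.69  0.18]
contact_force: [4.2, 1.3, -0.1]
t 10.1 board xy [-39.7  -3.8] z 19.0 th 0.401 F [ 4.2  1.3 -0.1] Fboard [3.7 2.2] op 23.8 25.0
   Tz [ 0.28 -0.87  0.35]
```

Bar bears on the post at 0.40 rad (about 3 N, moment 0.35 N·m). I'll work out the swing about the post next.

```bash
cat >> h.py <<'E'
def swing(ths,gap=2.0,ex_off=1.4,ey_off=1.7,c0=None):
    E=lambda t:(np.array([np.cos(t),np.sin(t)]),np.array([-np.sin(t),np.cos(t)]))
    P=np.array([-15.5,-108])
    def tcp(t,g):
        ex,ey=E(t); cy=-125+g+12*np.sin(t)+125*np.cos(t); cx=(P@ex+20-cy*ex[1])/ex[0]
        return np.array([cx,cy])-ex_off*ex-ey_off*ey
    s=read_state(); t0=phi(s)-np.pi/2-YAW; ex,ey=E(t0); g0=w2b(s["tcp_pos"])[1]
    g0=g0-tcp(t0,0)[1]
    for k,t in enumerate(ths):
        f=(k+1)/len(ths); d=tcp(t,g0+(gap-g0)*f)-tcp(t0,g0)
        print([round(d@ey,1),round(d@ex,1),0,round(t0-t,3)])
E
python3 -c "
from h import *
swing(np.arange(.36,-.01,-.04))"
```

```text
[np.float64(-0.4), np.float64(4.3), 0, np.float64(0.041)]
[np.float64(-1.0), np.float64(8.5), 0, np.float64(0.081)]
[np.float64(-1.8), np.float64(12.7), 0, np.float64(0.121)]
[np.float64(-2.8), np.float64(16.8), 0, np.float64(0.161)]
[np.float64(-4.0), np.float64(21.0), 0, np.float64(0.201)]
[np.float64(-5.4), np.float64(25.1), 0, np.float64(0.241)]
[np.float64(-6.9), np.float64(29.1), 0, np.float64(0.281)]
[np.float64(-8.7), np.float64(33.1), 0, np.float64(0.321)]
[np.float64(-10.6), np.float64(36.9), 0, np.float64(0.361)]
[np.float64(-12.8), np.float64(40.8), 0, np.float64(0.401)]
```

```bash
python3 -m creep '[[-0.2,2.1,0,0.02],[-0.4,4.3,0,0.04],[-0.7,6.4,0,0.06],[-1.0,8.5,0,0.08],[-1.4,10.6,0,0.1],[-1.8,12.7,0,0.12],[-2.3,14.7,0,0.14],[-2.8,16.8,0,0.16],[-2.8,16.8,0,0.16]]'|sed -n 4p
python3 -c "
from h import *
st(); swing(np.arange(.2,-.01,-.04))"
```

```text
contact_force: [1.1, 0.6, 3.4]
t 11.0 board xy [-23.1  -0.2] z 19.0 th 0.239 F [1.1 0.6 3.4] Fboard [0.9 0.9] op 24.0 25.0
   Tz [ 0.08 -0.21  0.34]
[np.float64(-0.4), np.float64(4.1), 0, np.float64(0.039)]
[np.float64(-1.1), np.float64(8.4), 0, np.float64(0.079)]
[np.float64(-1.9), np.float64(12.6), 0, np.float64(0.119)]
[np.float64(-2.9), np.float64(16.8), 0, np.float64(0.159)]
[np.float64(-4.1), np.float64(21.0), 0, np.float64(0.199)]
[np.float64(-5.6), np.float64(25.1), 0, np.float64(0.239)]
```

```bash
python3 -m creep '[[-0.2,2.1,0,0.02],[-0.4,4.2,0,0.04],[-0.7,6.3,0,0.06],[-1.1,8.4,0,0.08],[-1.5,10.5,0,0.1],[-1.9,12.6,0,0.12],[-2.4,14.7,0,0.14],[-2.9,16.8,0,0.16],[-2.9,16.8,0,0.16]]'|sed -n 4p
python3 -c "
from h import *
st(); swing(np.arange(.06,-.01,-.02))"
```

```text
contact_force: [-0.3, -0.2, 4.0]
t 11.9 board xy [-6.3  0.7] z 19.0 th 0.079 F [-0.3 -0.2  4. ] Fboard [-0.2 -0.3] op 23.9 25.1
   Tz [ 0.01 -0.15  0.37]
[np.float64(-0.2), np.float64(2.1), 0, np.float64(0.019)]
[np.float64(-0.5), np.float64(4.2), 0, np.float64(0.039)]
[np.float64(-0.8), np.float64(6.4), 0, np.float64(0.059)]
[np.float64(-1.1), np.float64(8.5), 0, np.float64(0.079)]
```

```bash
python3 -m creep '[[-0.2,2.1,0,0.02],[-0.5,4.2,0,0.04],[-0.8,6.4,0,0.06],[-1.1,8.5,0,0.08],[-1.1,8.5,0,0.08],[-1.1,8.5,0,0.08]]'|sed -n 4p
python3 - <<'E'
from h import *
st()
f=grab_frame("top"); W=cloud(f)
m=silhouettes(f,"bar")
if m:
  p=W[m[0]["mask"]&(W[...,2]>46)&(W[...,2]<60)]; q=cv2.minAreaRect(p[:,:2].astype(np.float32)); print(len(p),w2b(q[0]),q[1],np.radians(q[2])-YAW)
r=rect(f,"runner",(46,60)); 
if r: p,cf,q=r;print(w2b(q[0]),q[1],np.radians(q[2])-YAW); b=np.array([w2b(x) for x in p]); [print(np.percentile(b[abs(b[:,1]-y)<6,0],[0,1,3])) for y in(-89,94)]
E
```

```text
contact_force: [-0.5, 0.1, 4.4]
t 12.5 board xy [2.2 0.2] z 19.1 th -0.0 F [-0.5  0.1  4.4] Fboard [-0.5  0. ] op 24.0 25.1
   Tz [-0.13 -0.03  0.38]
404 [3.42495943 2.5013802 ] (249.98968505859375, 24.866954803466797) 1.5790775983480636
[124.1268695    2.32836851] (202.12840270996094, 178.26734924316406) 1.5608665033399383
[34.77294909 35.6276162  38.30739154]
[110.87513393 112.75484889 114.46200348]
```

```bash
python3 -m creep '[[0,2,0,0],[0,5,0,0],[0,8,0,0],[-0.5,11,0,0],[-1,13,0,0],[-1.5,15,0,0],[-1.5,15,0,0]]'|sed -n 4p
python3 -c "
from h import *
st()"
python3 -m creep '[[0,0.5,0,0],[0,1,0,0],[0,1,0,0]]'|sed -n 4p
python3 -c "
from h import *
st()"
```

```text
contact_force: [-8.0, 3.2, 12.1]
t 13.35 board xy [13.2  0. ] z 19.1 th -0.001 F [-8.   3.2 12.1] Fboard [-8.5  1.4] op 24.1 25.0
   Tz [0.51 1.47 0.01]
contact_force: [-10.1, 3.8, 15.6]
t 13.65 board xy [13.3 -0. ] z 19.1 th -0.001 F [-10.1   3.8  15.6] Fboard [-10.7   1.4] op 23.7 25.0
   Tz [ 0.56  1.85 -0.  ]
```

```bash
python3 -m creep '[[0,-1.5,0,0],[0,-3,0,0],[0,-3,0,0]]'|sed -n 4p
python3 - <<'E'
from h import *
st()
f=grab_frame("side"); cv2.imwrite("pics/s3.png",cv2.resize(f["img"][150:310,240:480,::-1],None,fx=3.3,fy=3.3,interpolation=cv2.INTER_CUBIC))
W=cloud(f)
for n in("runner","bar"):
  r=rect(f,n,(46,60))
  if r: p,cf,q=r;b=np.array([w2b(x) for x in p]);print(n,w2b(q[0]),q[1],[np.percentile(b[abs(b[:,1]-y)<6,0],[0,2,5,95,98,100]).round(1) for y in(-89,-60,60,94) if (abs(b[:,1]-y)<6).sum()])
E
```

```text
contact_force: [-3.1, 3.0, 8.0]
t 13.95 board xy [13.2 -0. ] z 19.1 th -0.001 F [-3.1  3.   8. ] Fboard [-3.7  2.3] op 24.0 25.0
   Tz [0.34 0.66 0.04]
runner [115.3527534  -13.29311043] (234.13975524902344, 164.56251525878906) [array([ 33.5,  37.6,  42.6, 185.8, 189.9, 195.2]), array([177.5, 178.1, 179. , 194.6, 194.7, 194.7]), array([177.5, 177.8, 178.2, 194.1, 196. , 197.2]), array([ 69.8,  75.3,  80.3, 189.1, 192. , 193.9])]
bar [ 14.50550591 -17.03962729] (215.77659606933594, 26.59037971496582) [array([ 2.9,  2.9,  3.2, 25.4, 25.6, 25.8]), array([ 2. ,  2. ,  2.2, 24.1, 24.6, 24.8]), array([ 7.1,  7.1,  7.2, 23.7, 23.8, 23.8]), array([16.9, 16.9, 17. , 19.7, 19.8, 19.9])]
```

View pics/s3.png

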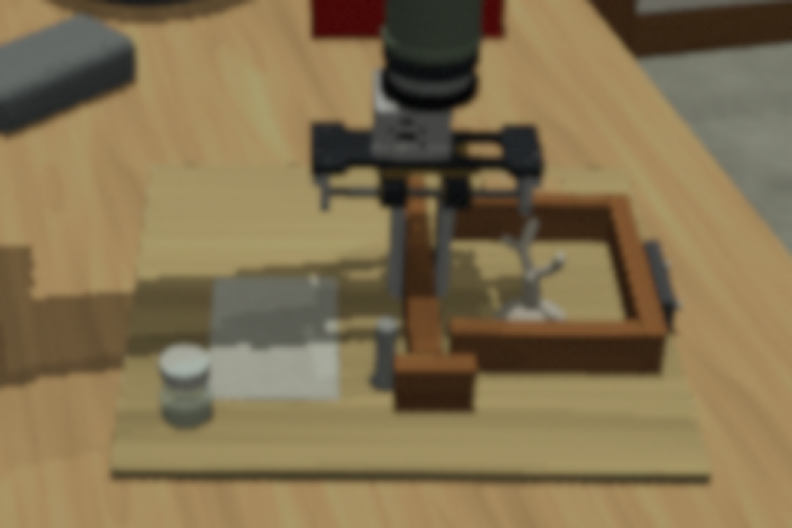

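The side picture shows the near rail end (450,330) still about 8 mm behind the bar's face (437,340), so something other than the rail stopped it. The outer tip of the gripper carriage (525,205) sits right above the tree's branch (530,230). I'll check the tree and look for any obstacle in the mouth.

Run:
```python
from h import *
f=grab_frame("top"); W=cloud(f); r=place_of(f,"model"); print([(np.round(x["xyz"],1),x["confidence"]) for x in r[:1]])
g=grab_frame("side"); V=cloud(g); r=place_of(g,"model"); print([(np.round(x["xyz"],1),x["confidence"]) for x in r[:1]])
c,s=np.cos(YAW),np.sin(YAW)
for nm,C in(("top",W),("side",V)):
    X=C.copy(); d=C[...,:2]-B; X[...,0]=d[...,0]*c+d[...,1]*s; X[...,1]=-d[...,0]*s+d[...,1]*c
    print(nm)
    for y in range(-120,120,15):
        k=(abs(X[...,1]-y)<7.5); print(y,[ (int(np.nanmedian(X[...,2][k&(abs(X[...,0]-x)<2.5)])) if (k&(abs(X[...,0]-x)<2.5)).sum()>2 else -1) for x in range(-5,66,5)])
    k=(abs(X[...,0]-100)<45)&(abs(X[...,1]+20)<50)&(X[...,2]>25)&(X[...,2]<110); q=X[k]; o=q[q[:,2].argsort()[::-1]]; print(o[::max(1,len(o)//14)][:14].round(0).tolist())
cv2.imwrite("pics/t4.png",np.hstack([cv2.resize(f["img"][130:250,250:370,::-1],(400,400)),cv2.resize(g["img"][180:280,330:430,::-1],(400,400))]))
```

```text
[(array([714.8,   7.3,  11.6]), 0.39)]
[(array([713.5,   4.6,  14.9]), 0.82)]
top
-120 [14, 13, 42, 52, 52, 53, 52, 51, 14, 15, 14, 12, 12, 14, 13]
-105 [-1, 13, 47, 52, 53, 51, 52, -1, 14, 14, 14, 14, 13, 14, 13]
-90 [14, 14, 49, 52, 53, 52, 52, -1, 39, 53, 52, 54, 53, 52, 53]
-75 [12, 12, 50, 53, 53, 52, 51, -1, 14, 13, 13, 12, 13, 12, 13]
-60 [423, 419, 418, 415, 413, 411, 408, 405, 403, 394, 390, 14, 11, 12, 11]
-45 [389, 393, 395, 400, 412, 409, 407, 406, 403, 401, 398, 394, 389, 384, 374]
-30 [388, 394, 396, 399, 400, 400, 400, 399, 397, 395, 391, 385, 380, 374, -1]
-15 [393, 396, 398, 400, 400, 400, 400, 398, 397, 394, 390, 384, 382, -1, -1]
0 [396, 397, 399, 400, 400, 400, 399, 397, 395, 392, 388, 381, 374, -1, -1]
15 [395, 399, 399, 401, 401, 400, 398, 396, 394, 390, 386, 380, -1, -1, -1]
30 [397, 399, 400, 400, 400, 400, 398, 395, 391, 387, 381, -1, -1, -1, -1]
45 [414, 412, 409, 407, 405, 403, 400, 397, 393, 387, 380, -1, -1, -1, -1]
60 [11, 15, 48, 52, 54, 224, 399, 396, 392, 386, 382, -1, -1, -1, -1]
75 [-1, -1, -1, -1, -1, -1, -1, -1, -1, -1, -1, -1, -1, -1, -1]
90 [-1,
[... 1147 characters left out ...]
30 [398, 397, 399, 54, 54, 53, 53, 394, -1, -1, 11, 11, 11, 11, 12]
45 [405, 405, 403, 399, 400, 398, 394, 395, 390, 384, 12, 12, 12, 12, 11]
60 [-1, -1, -1, 51, 51, 52, 52, -1, -1, -1, -1, 11, 11, 11, 11]
75 [10, -1, -1, 52, 52, 50, 51, 12, -1, -1, -1, 11, 13, 10, 12]
90 [12, -1, -1, -1, 52, 51, 50, -1, 44, -1, -1, 24, 26, 29, 29]
105 [10, -1, -1, -1, -1, -1, -1, -1, -1, -1, -1, -1, -1, -1, -1]
[[115.0, -55.0, 96.0], [103.0, -7.0, 89.0], [76.0, -21.0, 86.0], [96.0, -10.0, 82.0], [93.0, -10.0, 79.0], [95.0, -25.0, 73.0], [95.0, -28.0, 69.0], [102.0, -36.0, 65.0], [110.0, -35.0, 62.0], [106.0, -34.0, 54.0], [104.0, -35.0, 46.0], [104.0, -36.0, 37.0], [100.0, -34.0, 29.0], [96.0, -27.0, 27.0]]
```

View pics/t4.png

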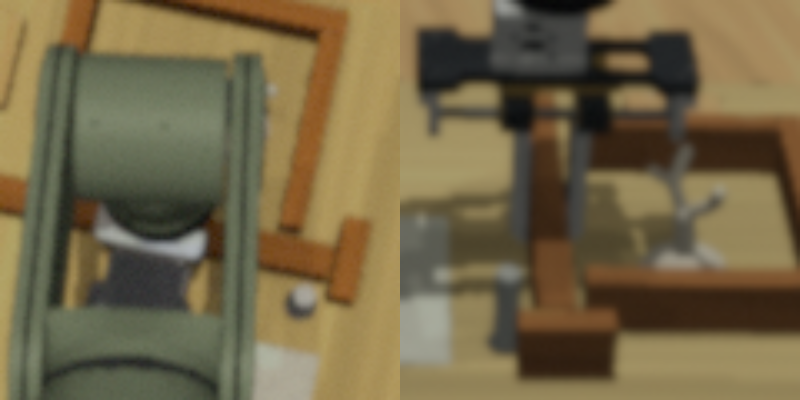

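The tree hasn't moved and nothing sits in the mouth. The 15 N vertical load suggests the tool was pressing the bar down, so it stuck by friction. I'll ease the tool up in small steps to unload it.

```bash
python3 -m creep '[[0,0,-0.5,0],[0,0,-1,0],[0,0,-1,0]]'|sed -n 4p
python3 -c "
from h import *
st()"
python3 -m creep '[[0,0,-0.5,0],[0,0,-0.5,0]]'|sed -n 4p
python3 -c "
from h import *
st()"
```

```text
contact_force: [-1.2, 2.5, 2.1]
t 14.6 board xy [13.7 -0.5] z 19.1 th -0.001 F [-1.2  2.5  2.1] Fboard [-1.7  2.2] op 23.9 25.0
   Tz [ 0.32  0.22 -0.03]
contact_force: [0.5, 0.2, -2.7]
t 14.8 board xy [14.4 -1.6] z 19.2 th -0.0 F [ 0.5  0.2 -2.7] Fboard [0.4 0.3] op 23.9 25.0
   Tz [ 0.   -0.03  0.04]
```

```bash
python3 -m creep '[[0,0.5,0.2,0],[0,1,0.3,0],[0,1.5,0.3,0],[0,2,0.3,0],[0,2.5,0.3,0],[0,2.5,0.3,0]]'|sed -n 4p
python3 -c "
from h import *
st()"
```

```text
contact_force: [-0.6, -0.3, -2.2]
t 15.4 board xy [17.7 -0.9] z 20.2 th -0.0 F [-0.6 -0.3 -2.2] Fboard [-0.5 -0.4] op 23.5 25.0
   Tz [-0.05 -0.06  0.01]
```

```bash
python3 -m creep '[[0,0,0.5,0],[0,0,0.9,0],[0,0,0.9,0]]'|sed -n 4p
python3 -c "
from h import *
st()"
```

```text
contact_force: [0.1, -0.2, -2.8]
t 15.7 board xy [17.4 -0.9] z 19.1 th -0.0 F [ 0.1 -0.2 -2.8] Fboard [ 0.2 -0.2] op 23.7 25.0
   Tz [-0.02 -0.03  0.03]
```

```bash
python3 -m creep '[[0,0,0.3,0],[-0.4,0.5,0.4,0],[-0.8,1,0.4,0],[-1,1.5,0.4,0],[-1,1.5,0.4,0]]'|sed -n 4p
python3 - <<'E'
from h import *
st()
for c in("top","side"):
  f=grab_frame(c); W=cloud(f); m=silhouettes(f,"bar")
  for n in ("bar","stop","runner"):
    r=rect(f,n,(45,60))
    if r: p=np.array([w2b(x) for x in r[0]]); print(c,n,np.percentile(p,[1,3,97,99],axis=0).round(1).tolist())
E
```

```text
contact_force: [-0.9, 0.5, 0.0]
t 16.2 board xy [19.2 -1.8] z 19.1 th -0.0 F [-0.9  0.5  0. ] Fboard [-1.   0.3] op 23.8 25.0
   Tz [ 0.06  0.1  -0.08]
top bar [[8.2, -124.1], [8.7, -121.9], [31.9, 121.0], [32.5, 123.8]]
top stop [[-9.3, -143.7], [-8.7, -142.9], [47.9, -125.8], [49.5, -125.3]]
top runner [[38.2, -97.4], [46.1, -96.5], [196.8, 98.7], [207.8, 101.5]]
side bar [[8.2, -120.3], [8.7, -117.9], [31.2, 87.2], [31.8, 116.0]]
side stop [[35.4, -99.6], [40.0, -98.5], [195.1, 98.8], [196.0, 103.6]]
side runner [[35.3, -100.4], [40.1, -98.9], [195.0, 98.6], [196.0, 103.3]]
```

```bash
python3 -m creep '[[-0.3,0.5,0,0],[-0.5,1,0,0],[-0.5,1,0,0]]'|sed -n 4p
python3 -c "
from h import *
st()"
python3 -m creep '[[0,0.5,0,0],[0,1,0,0],[0,1,0,0]]'|sed -n 4p
python3 -c "
from h import *
st()"
```

```text
contact_force: [-3.0, 2.9, 3.0]
t 17.0 board xy [19.5 -2. ] z 19.0 th -0.0 F [-3.   2.9  3. ] Fboard [-3.5  2.2] op 23.9 25.0
   Tz [ 0.48  0.57 -0.04]
contact_force: [-5.2, 3.2, 5.3]
t 17.3 board xy [19.8 -2. ] z 19.1 th -0.0 F [-5.2  3.2  5.3] Fboard [-5.7  1.9] op 23.9 25.0
   Tz [ 0.54  0.92 -0.11]
```

```bash
python3 -m creep '[[0,0,-0.4,0],[-0.3,0,-0.6,0],[-0.3,0,-0.6,0]]'|sed -n 4p
python3 -c "
from h import *
st()"
```

```text
contact_force: [-3.3, 4.8, 1.5]
t 17.6 board xy [20.4 -2. ] z 19.0 th -0.001 F [-3.3  4.8  1.5] Fboard [-4.3  4. ] op 23.9 25.0
   Tz [ 0.68  0.46 -0.25]
```

The bar is on the stop (+4 N) and about at the rails. Now I release it, lift clear, and come back with closed fingers in front of the outer face.

```bash
python3 -m creep '[[0,-0.5,0,0],[0,-0.5,0,0],[0,-0.5,0,0],[0,-0.5,0,0],[0,-0.5,0,0]]' 36
python3 -m creep '[[0,0,-10,0],[0,0,-30,0],[0,0,-50,0],[0,0,-60,0],[0,-8,-60,0],[0,-20,-60,0],[0,-30,-60,0],[0,-34,-60,0],[0,-34,-60,0]]'
python3 -m creep '[[0,0,0,0],[0,0,0,0],[0,0,0,0],[0,0,0,0],[0,0,0,0],[0,0,0,0]]' 0 20
python3 - <<'E'
from h import *
st()
f=grab_frame("top")
for n in ("bar","runner"):
    r=rect(f,n,(45,60))
    if r: p=np.array([w2b(x) for x in r[0]]); print(n,np.percentile(p,[1,3,97,99],axis=0).round(1).tolist(),r[2][1])
x=w2b([0,0]); w=b2w([-10,0]); tgt(w[0],w[1],79,YAW+np.pi/2)
E
```

```text
time_s: 18.1
tcp_pos: [638.3, 48.0, 19.5]
ee_rot: [0.0, 0.782, 0.623, 0.0]
contact_force: [0.5, -0.9, 0.0]
opening: 36.1
finger_force: 0.0
time_s: 19.0
tcp_pos: [603.7, 56.2, 78.8]
ee_rot: [-0.001, 0.782, 0.623, -0.001]
contact_force: [-0.3, -0.6, 0.0]
opening: 36.1
finger_force: 0.0
time_s: 19.6
tcp_pos: [604.9, 55.9, 79.4]
ee_rot: [-0.0, 0.782, 0.623, -0.0]
contact_force: [0.2, -0.3, 0.4]
opening: 0.6
finger_force: 0.0
t 19.6 board xy [-13.4  -2.7] z 79.4 th -0.0 F [ 0.2 -0.3  0.4] Fboard [ 0.3 -0.2] op 0.6 0.0
   Tz [-0.04 -0.02  0.02]
bar [[9.5, -127.2], [9.7, -125.5], [31.9, 120.7], [32.8, 122.1]] (251.06454467773438, 24.41644859313965)
runner [[38.3, -97.1], [46.8, -95.9], [197.4, 98.5], [208.8, 100.3]] (200.093017578125, 179.48306274414062)
rows [2.7 3.5 0.4] turn 0.0
```

```bash
python3 -m creep '[[1,0,-0,0],[2.5,0,20,0],[2.5,0,40,0],[2.5,0,54,0],[2.5,0,57,0],[2.5,4,57,0],[2.5,7,57,0],[2.5,7,57,0]]'|sed -n 4p
python3 -c "
from h import *
st()"
python3 -m creep '[[0,1,0,0],[0,2,0,0],[0,2,0,0]]'|sed -n 4p
python3 -c "
from h import *
st()"
```

```text
contact_force: [-0.6, 0.6, -0.3]
t 20.55 board xy [-4.6 -0.1] z 23.8 th -0.0 F [-0.6  0.6 -0.3] Fboard [-0.7  0.4] op 0.6 0.0
   Tz [-0.05 -0.06 -0.01]
contact_force: [-0.1, 0.6, 0.2]
t 20.85 board xy [-4.2 -0.2] z 22.7 th 0.0 F [-0.1  0.6  0.2] Fboard [-0.2  0.6] op 0.9 0.0
   Tz [-0.03 -0.08  0.01]
```

```bash
python3 -m creep '[[0,0.5,0,0],[0,1,0,0],[0,1,0,0]]'|sed -n 4p
python3 -c "
from h import *
st()"
python3 -m creep '[[0,0.5,0,0],[0,1,0,0],[0,1,0,0]]'|sed -n 4p
python3 -c "
from h import *
st()"
```

```text
contact_force: [-2.2, 1.0, 1.2]
t 21.15 board xy [-4.  -0.2] z 22.4 th 0.0 F [-2.2  1.   1.2] Fboard [-2.4  0.4] op 0.4 0.9
   Tz [ 0.04  0.22 -0.03]
contact_force: [-5.2, 0.7, 4.8]
t 21.45 board xy [-3.9 -0.2] z 22.3 th 0.0 F [-5.2  0.7  4.8] Fboard [-5.2 -0.4] op 0.3 2.7
   Tz [ 0.13  0.8  -0.05]
```

```bash
python3 -m creep '[[0,0.3,-0.5,0],[0,0.7,-1,0],[0,0.7,-1,0]]'|sed -n 4p
python3 -c "
from h import *
st()"
python3 -m creep '[[0,0.4,-0.2,0],[0,0.8,-0.4,0],[0,0.8,-0.4,0]]'|sed -n 4p
python3 -c "
from h import *
st()"
```

```text
contact_force: [-5.5, 1.8, 0.7]
t 21.75 board xy [-3.6 -0.3] z 22.4 th 0.0 F [-5.5  1.8  0.7] Fboard [-5.8  0.5] op 0.5 2.8
   Tz [ 0.18  0.81 -0.03]
contact_force: [-6.8, 1.4, 1.2]
t 22.05 board xy [-3.7 -0.3] z 22.4 th 0.0 F [-6.8  1.4  1.2] Fboard [-6.9 -0.2] op 0.7 3.3
   Tz [ 0.29  1.05 -0.06]
```

```bash
python3 -m creep '[[0,0.5,-0.2,0],[0,1,-0.4,0],[0,1.2,-0.5,0],[0,1.2,-0.5,0]]'|sed -n 4p
python3 -c "
from h import *
st()"
```

```text
contact_force: [-7.7, 2.8, 0.3]
t 22.45 board xy [-3.7 -0.3] z 22.5 th 0.0 F [-7.7  2.8  0.3] Fboard [-8.1  1. ] op 0.6 4.2
   Tz [ 0.38  1.29 -0.  ]
```

```bash
python3 -m creep '[[0,0.6,-0.1,0],[0,1.1,-0.2,0],[0,1.1,-0.2,0]]'|sed -n 4p
python3 -c "
from h import *
st()
f=grab_frame('top')
for n in ('bar','runner'):
    r=rect(f,n,(45,60))
    if r: p=np.array([w2b(x) for x in r[0]]); print(n,np.percentile(p,[1,3,97,99],axis=0).round(1).tolist()); print([np.percentile(p[abs(p[:,1]-y)<8,0],[1,50,99]).round(1) for y in(-110,-89,-70,70,94,110) if (abs(p[:,1]-y)<8).sum()>3])
"
```

```text
contact_force: [-10.4, 2.4, 3.1]
t 22.75 board xy [-3.7 -0.2] z 22.5 th 0.0 F [-10.4   2.4   3.1] Fboard [-10.7   0. ] op 0.6 5.4
   Tz [0.4  1.73 0.01]
bar [[10.2, -123.5], [10.4, -121.7], [33.3, 122.4], [34.1, 124.0]]
[array([10.1, 21.6, 33.4]), array([10.3, 21.4, 34.8]), array([10.5, 23.4, 34. ]), array([10.3, 21.3, 34.1])]
runner [[38.2, -97.3], [47.5, -96.3], [197.0, 99.8], [209.4, 101.9]]
[array([ 35.2, 114.2, 195. ]), array([178.9, 186.5, 196.2]), array([179.2, 186.8, 197.4]), array([110.5, 152.9, 195.5]), array([114.5, 146.2, 189.5])]
```

```bash
python3 -m creep '[[0,-0.1,0,0],[0,-0.1,0,0],[0,-0.1,0,0],[0,-0.1,0,0],[0,-0.1,0,0],[0,-0.1,0,0],[0,-0.1,0,0],[0,-0.1,0,0],[0,-0.1,0,0],[0,-0.1,0,0],[0,-0.1,0,0],[0,-0.1,0,0]]'|sed -n 4p
python3 -c "
from h import *
st()"
python3 -m creep '[[0,-1,0,0],[0,-3,0,0],[0,-6,0,0],[0,-10,0,0],[0,-14,0,0],[0,-18,0,0],[0,-20,-10,0],[0,-20,-40,0],[0,-30,-80,0],[0,-60,-100,0],[0,-100,-120,0],[0,-110,-120,0]]'|sed -n 2,4p
python3 - <<'E'
from h import *
E=lambda y,p,q:[np.percentile(p[abs(p[:,1]-v)<8,0],q).round(1).tolist() for v in y if (abs(p[:,1]-v)<8).sum()>3]
for c in("top","side"):
  f=grab_frame(c)
  cv2.imwrite(f"pics/end_{c}.png",cv2.resize(f["img"][90:310,190:410,::-1] if c=="top" else f["img"][180:310,260:460,::-1],None,fx=2.7,fy=2.7,interpolation=cv2.INTER_CUBIC))
  for n in ("bar","runner","stop"):
    r=rect(f,n,(45,60))
    if r: p=np.array([w2b(x) for x in r[0]]); print(c,n,np.percentile(p,[1,99],axis=0).round(1).tolist(),E((-110,-89,89,94,110),p,[1,98]))
E
```

```text
contact_force: [-9.7, 2.1, 1.9]
t 24.1 board xy [-3.8 -0.3] z 22.5 th 0.0 F [-9.7  2.1  1.9] Fboard [-10.   -0.1] op 0.6 5.2
   Tz [ 0.38  1.66 -0.02]
tcp_pos: [512.0, 80.5, 148.3]
ee_rot: [0.002, 0.782, 0.624, 0.002]
contact_force: [0.8, 0.2, 0.3]
top bar [[9.9, -121.9], [33.8, 119.6]] [[9.5, 33.4], [10.3, 35.3], [9.8, 31.0], [9.8, 31.3], [10.0, 31.1]]
top runner [[36.5, -97.4], [207.4, 102.3]] [[35.4, 193.1], [35.2, 194.3], [34.8, 193.6], [38.8, 188.6]]
top stop [[-9.4, -144.8], [49.0, -123.5]] []
side bar [[9.3, -116.8], [33.0, 119.5]] [[9.5, 29.4], [10.3, 31.5], [11.5, 33.4], [9.3, 32.4], [9.5, 32.0]]
side runner [[36.9, -99.8], [195.7, 104.3]] [[35.3, 192.3], [37.0, 192.1], [39.0, 191.4], [42.9, 191.3]]
side stop [[-9.0, -146.6], [47.1, -125.5]] []
```

View pics/end_top.png

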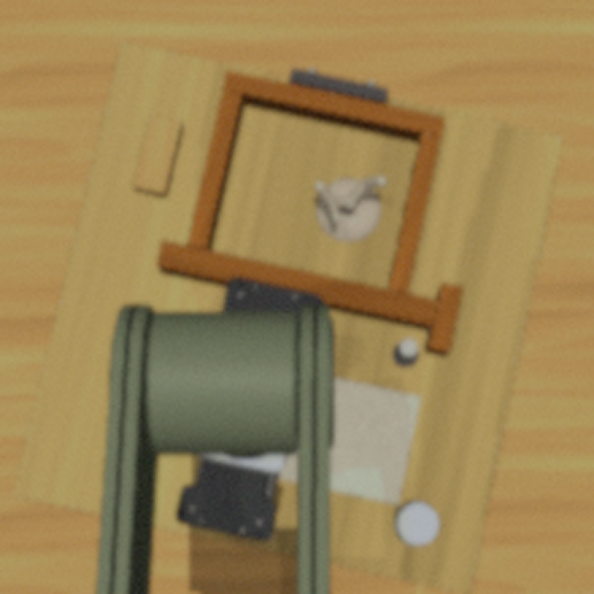

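View pics/end_side.png

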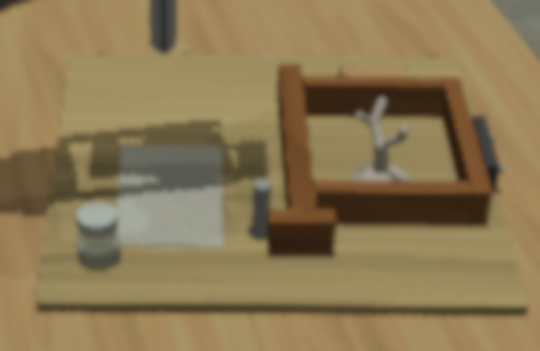

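The top view shows the bar flush across both rail ends, from (200,250) to (400,295), with its end on the stop (440,310). The tree, jar and offcut are where they were, and the robot is clear of everything.

```bash
python3 -c "
from rig import *
print(close_job())"
```

```text
the job is handed in; nothing more can be done
None
```

The frame is closed and the job handed in: the bar bore on the post at 0.40 rad, swung into line, and was bedded at about 10 N for 1.2 s, looking flush on both rails and on the stop. It rose about 1 mm off the board for under a second while I freed it from sticking; the tree, jar and offcut look unmoved.

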